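Test the repaired foot switch and log it

TASK

Test the repaired foot switch, the one with the yellow tread: press its raised toe end all the way down, hold it down for about a second, and let it spring all the way back up. Then press the green button on its grey box fully in and let it out again, to log the test. Do not press the black foot switch or the red button.

Things in the scene. Friction and masses are not known exactly. Their poses are not given: they have to be found in the camera images.
- yellow_pedal_toe (a point): Point atop the yellow ribbed tread (66 x 108 mm) of a foot switch on a fixed grey base (130 x 86 mm). Tread hinged at its end near the robot, rising 0.22 rad to its free toe. Point: mid-width, 80 mm from the hinge, 22 mm from the toe edge; 44 mm above the bench at rest, 29 mm fully down (on its stop). Spring there: 5 N at first, 13 N fully down; returns. At rest x is level, hinge to toe; z up.
- black_pedal_toe (a point): Point atop the black ribbed tread (66 x 108 mm) of a foot switch on a fixed grey base (130 x 86 mm). Tread hinged at its end near the robot, rising 0.22 rad to its free toe. Point: mid-width, 80 mm from the hinge, 22 mm from the toe edge; 44 mm above the bench at rest, 29 mm fully down (on its stop). Spring there: 5 N at first, 13 N fully down; returns. At rest x is level, hinge to toe; z up.
- green_button_top (a point): Centre of the top face of the green sprung push button: round cap 36 mm across in a black collar 52 mm across, on a fixed grey box 80 x 80 x 45 mm. Cap top 69 mm above the bench at rest, 61 mm fully in (8 mm stroke, straight down); collar rim at 57 mm. Takes 2 N at first, 6 N fully in; returns by itself. z up.
- red_button_top (a point): Centre of the top face of the red sprung push button: round cap 36 mm across in a black collar 52 mm across, on a fixed grey box 80 x 80 x 45 mm. Cap top 69 mm above the bench at rest, 61 mm fully in (8 mm stroke, straight down); collar rim at 57 mm. Takes 2 N at first, 6 N fully in; returns by itself. z up.
There are look-alikes about, which are no part of the job. Leave any turquoise look-alike of the part that bears black_pedal_toe alone.

How it is judged:
On the way, in this order (a step that is already met when the one before it is completed fails the run):
1. the yellow tread is fully down and held there (height (world z) of yellow_pedal_toe below 0.0305 m), for 0.5 s.
2. the yellow tread has sprung back up (height (world z) of yellow_pedal_toe above 0.0425 m), for 0.1 s.
3. the green button is fully in, with the yellow tread up (height (world z) of green_button_top below 0.0625 m and height (world z) of yellow_pedal_toe above 0.0425 m), for 0.1 s.
At the end, for the whole second after the job is handed in: Both treads and both buttons are up at rest: the tread points at least 42.5 mm and the button tops at least 67.5 mm above the bench (height (world z) of each of yellow_pedal_toe, black_pedal_toe above 0.0425 m and height (world z) of each of green_button_top, red_button_top above 0.0675 m); the robot touches nothing.
It fails at once if the black foot switch is pressed (its tread point sinks 6 mm or more) (height (world z) of black_pedal_toe below 0.0384 m).
It fails at once if the red button is pressed (it sinks 3 mm or more) (height (world z) of red_button_top below 0.066 m).
It also fails if it takes over 38 s, if anything falls off the work surface, if the arm or the gripper's body presses on something with over 40 N, if the wrist force passes 120 N, or if a joint passes its speed limit or range.

ROBOT

A 6-joint arm with a two-finger parallel gripper is mounted at the origin on the work surface. World frame = base frame: x ahead of the robot, y to its left, z up, the work surface at z = 0. Lengths are in m, angles in rad, forces in N, time in s.
With the tool pointing down it reaches from about 0.275 to 0.85 m from the base axis. Payload 5.2 kg.
Tool frame: the origin (TCP) lies where the fingers leave the gripper's body, on its centre line; the fingertips stand 73 mm ahead of it and the grasp point (between the pads) lies 54 mm ahead of it (r.tip_reach is the distance from the TCP to the fingertips, in m); z points along the fingers, y is the line along which they close (so a half turn about z gives the same grasp; the last joint's range is limited). The gripper opens to 85 mm and grips with 20 to 120 N. Pads are 22 mm wide; open, the fingers measure 114 mm over their backs; the gripper's body (76 mm by 85 mm) begins 54 mm behind the grasp point. The pads swing forward as they close: fully open they stand 13 mm farther back than shut.
Start: joints at [0.952, 0.259, 1.535, -0, 1.348, -0.203], TCP at [0.222, 0.503, 0.304] pointing down, gripper open.
Joint ranges: [-3.14, 3.14], [-0.91, 2.08], [0.19, 2.58], [-1.22, 4.36], [0.22, 2.71], [-3.12, 3.12]. Speed limits (rad/s): [2.57, 2.57, 3.14, 3.14, 3.14, 3.14].

INTERFACE

Orientations are given as a rotation vector (axis times angle).
In Python, from bench import r gives the robot as it stands.
- The arm moves only by the tool play_rows, never from a script. Its argument "moves" is a list of rows, each a list of 7 numbers: the finger opening in m, from 0 to 0.0854, then the shift along the tool's x, y, z in m, then the turn, a rotation vector about the tool's x, y, z in rad. In form: [[hand, tx, ty, tz, wx, wy, wz], ...]. A call has 1 to 20 rows; each row is the pose to reach, as a shift and turn from the pose commanded when the call began, along the tool's axes at that moment; what a row does not reach only later rows make up. A row lasts 1/12 s, in which the tool goes at most 41.7 mm and 7.16 degrees, less where a joint would pass 70% of its speed; a pose out of reach is approached as far as the arm can. A call with a gripper value outside its range is refused whole. The fingers move at their own pace and stop on an object; the grip force is fixed at half the most. Time passes only in rows, so rows that repeat a pose let the fingers close. It gives the time, the measured TCP pose, the force, the opening and the grip force at its end, in the units of the state.
- r.sense(): the state, without advancing time (a new reading comes with each control period).
- r.camera(name): name is "scene" or "top"; returns (picture, depth): 480x640x3 uint8, blue, green, red; 480x640 float32, m along the optical axis (not along the pixel's ray), 0 where there is no reading.
- r.camera_info(name): a dict with "fx", "fy", "cx", "cy" (pixels), "position" and "rotation" of the camera in the world. Camera axes: x right, y up, looking along -z (the intrinsics and any distortion apply to the point x, -y, -z); pixel columns grow to the right and rows downward; lengths in m; the calibration is good to about 2 mm. A picture is of the moment at which its call begins. camera_info takes no time and is no camera call.
- r.job_done(): hands the job in; it is judged then, once.
The state is a dict: "time_s": time; "joints": joint angles; "dq": joint speeds; "joint_efforts": joint torques, N m; "tool_pos": TCP position; "ee_rot": TCP orientation; "force": force on the tool from outside, world axes, zero at the start; "torque": the same for the moment, N m; "grip_width": finger opening in m; "finger_force": force on a finger pad.
Only numpy, scipy, OpenCV 4.12 (cv2) and the standard library are available. Lean on these libraries where they do the work, as an engineer would, in place of code of your own. Each camera call takes 0.05 s, during which the arm holds its last target. There are 200 camera calls.

## Working session

There is one attempt and no reset: what is moved stays moved. The work goes in short steps, Python scripts to look and compute and a tool call to move; the robot and the scene stay as the last step left them, time stands still between calls to the robot, and variables do not carry over. Pictures are saved under pics/ and viewed, at most 10 in all, crops included, and the job is handed in when it is done.

Besides the shell and the picture viewer there is one more tool, called in YAML: its name, and indented under it one key for each argument. play_rows: Moves the arm, as the interface text tells. Its arguments: {"type":"object","properties":{"moves":{"type":"array"}},"required":["moves"]}

```bash
mkdir -p pics
cat > h.py <<'E'
import numpy as np, cv2
from bench import r
def world(name,depth,u,v):
    i=r.camera_info(name); d=depth[int(v),int(u)]
    p=np.array([(u-i["cx"])/i["fx"]*d,-(v-i["cy"])/i["fy"]*d,-d])
    R=np.array(i["rotation"]); 
    if R.shape!=(3,3): R=cv2.Rodrigues(R.astype(float))[0]
    return R@p+np.array(i["position"])
E
python3 - <<'E'
from h import *
for n in("scene","top"):
    p,d=r.camera(n); cv2.imwrite(f"pics/{n}0.png",p); np.save(n+"_d.npy",d); print(r.camera_info(n))
print(r.sense())
E
```

```text
{'fx': 583.3203540773042, 'fy': 583.3203540773042, 'cx': 315.6870626145525, 'cy': 248.68594718506833, 'position': array([0.87212296, 0.48803598, 0.72588165]), 'rotation': array([0.30551904, 0.89760964, 2.31190682])}
{'fx': 522.0214594881656, 'fy': 522.0214594881656, 'cx': 321.6721081909214, 'cy': 244.26987370545925, 'position': array([0.34268176, 0.05118737, 1.05479527]), 'rotation': array([ 0.12077098, -0.16246917, -1.59170875])}
{'time_s': 0.1, 'joints': array([ 9.52182614e-01,  2.59283631e-01,  1.53597169e+00, -2.93318540e-05,
        1.34799536e+00, -2.02810721e-01]), 'dq': array([ 0.00032498, -0.00117344, -0.00484205, -0.00016433,  0.00100574,
        0.00099369]), 'joint_efforts': array([ 3.79088116e-03, -4.46967137e+01, -2.91250062e+01, -4.77623107e-04,
        6.33291420e-03,  8.01782312e-05]), 'tool_pos': array([0.22194028, 0.50284491, 0.30315124]), 'ee_rot': array([-6.48305429e-01, -3.07332140e+00,  2.40528340e-03]), 'force': array([1.02837824, 0.13400732, 0.47700794]), 'torque': array([ 0.02168634, -0.02145974,  0.00937845]), 'finger_force': 0.0, 'grip_width': 0.08532647991068851}
```

View pics/scene0.png

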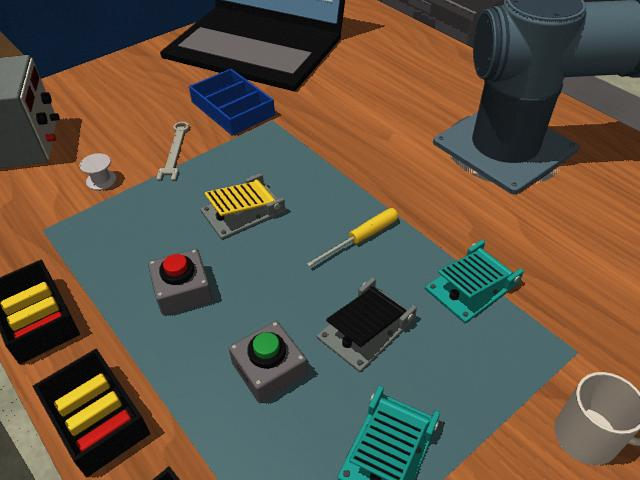

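View pics/top0.png

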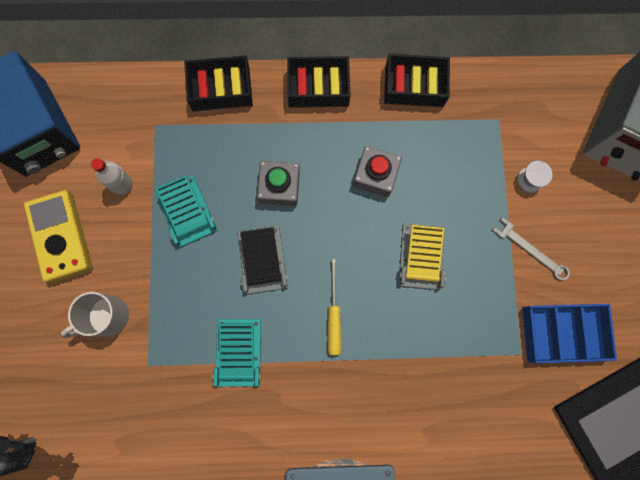

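The scene picture shows the yellow tread at about (240,198), black (368,317), turquoise (475,278) and (395,440), red button (176,265) and green (266,345). In the top view these are yellow (426,253), black (263,257), green (278,178) and red (379,167). Only one tread is yellow and only one button is green, so those are the targets. Next I'll measure both from the two views and enlarge a crop to confirm.

```bash
cat > m.py <<'E'
from h import *
rois={"top":{"y":(400,215,450,295),"g":(255,155,302,208),"r":(352,145,402,198)},"scene":{"y":(195,170,290,240),"g":(228,318,312,402),"r":(148,245,215,315)}}
hs={"y":(20,35),"g":(45,85),"r":(0,8)}
for n in rois:
    p=cv2.imread(f"pics/{n}0.png"); d=np.load(n+"_d.npy"); H=cv2.cvtColor(p,cv2.COLOR_BGR2HSV)
    for k,(a,b,c,e) in rois[n].items():
        P=[];
        m=np.zeros(d.shape,bool); m[b:e,a:c]=True
        m&=(H[...,0]>=hs[k][0])&(H[...,0]<=hs[k][1])&(H[...,1]>120)&(H[...,2]>60)&(d>0)
        P=np.array([world(n,d,u,v) for v,u in np.argwhere(m)])
        v,u=np.argwhere(m).mean(0)
        print(n,k,len(P),"px",u.round(1),v.round(1),"med",np.median(P,0).round(4),"lo",np.percentile(P,2,0).round(4),"hi",np.percentile(P,98,0).round(4))
        if k=="y":
            rect=cv2.minAreaRect(P[:,:2].astype(np.float32)); print(rect, cv2.boxPoints(rect).round(4).tolist())
            A=np.c_[P[:,:2],np.ones(len(P))]; print("plane",np.linalg.lstsq(A,P[:,2],rcond=None)[0])
        else:
            T=P[P[:,2]>np.percentile(P[:,2],90)-.004]; print("top centre",cv2.minEnclosingCircle(T[:,:2].astype(np.float32)),np.median(T[:,2]))
    if n=="top":
        cv2.imwrite("pics/crop.png",cv2.resize(p[140:300,230:460],None,fx=3.4,fy=3.4,interpolation=cv2.INTER_CUBIC))
E
python3 m.py
```

```text
top y 1763 px 424.6 253.1 med [ 0.5046 -0.1822  0.0371] lo [ 0.4542 -0.2154  0.0249] hi [ 0.5554 -0.149   0.0496]
((0.5098851919174194, -0.1842072606086731), (0.06880448013544083, 0.11538323014974594), 83.0235595703125) [[0.44839999079704285, -0.21130000054836273], [0.5630000233650208, -0.22540000081062317], [0.5713000297546387, -0.15710000693798065], [0.45680001378059387, -0.14309999346733093]]
plane [ 0.21573511 -0.02026263 -0.07530071]
top g 257 px 277.1 177.1 med [0.6576 0.1064 0.0684] lo [0.642  0.0906 0.0575] hi [0.6752 0.1222 0.0717]
top centre ((0.6577159762382507, 0.10618807375431061), 0.017803527414798737) 0.06880345290109224
top r 265 px 379.2 164.7 med [ 0.6789 -0.096   0.0682] lo [ 0.6629 -0.1135  0.0558] hi [ 0.6994 -0.0798  0.0721]
top centre ((0.6791364550590515, -0.0961618572473526), 0.017559237778186798) 0.06880280407640538Traceback (most recent call last):
  File "m.py", line 10, in <module>
    P=np.array([world(n,d,u,v) for v,u in np.argwhere(m)])
                ~~~~~^^^^^^^^^
  File "h.py", line 4, in world
    i=r.camera_info(name); d=depth[int(v),int(u)]
ValueError: time passes only in moves, steps and waits
```

View pics/crop.png

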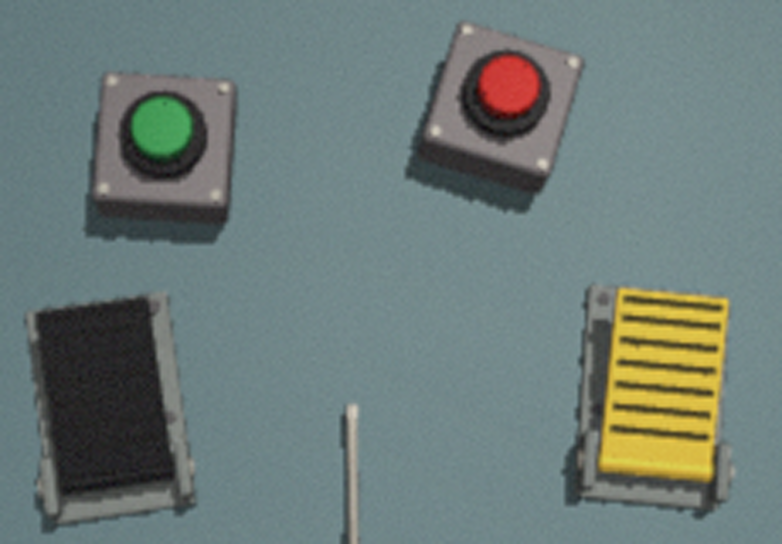

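The crop shows exactly one yellow tread, at crop (665,385), with its toe edge at the top. The green button is at (162,127), well apart from red at (508,88) and black at (105,395). The script failed on too many camera_info calls, so I'll cache the calibration and finish the second view.

```bash
sed -i 's/^from bench import r/from bench import r\nfrom functools import lru_cache\ninfo=lru_cache(None)(lambda n:r.camera_info(n))/; s/i=r.camera_info(name)/i=info(name)/' h.py; python3 m.py | sed -n '/^scene/,$p'
python3 -c "
from h import *
s=r.sense();print(s['time_s'],s['tool_pos'],r.tip_reach);print(cv2.Rodrigues(s['ee_rot'])[0].round(4))"
```

```text
scene y 1291 px 240.2 197.5 med [ 0.5072 -0.1763  0.037 ] lo [ 0.4548 -0.2131  0.0252] hi [ 0.5577 -0.146   0.0486]
((0.5004578828811646, -0.18117523193359375), (0.07564104348421097, 0.1151021346449852), 82.55443572998047) [[0.43849998712539673, -0.21119999885559082], [0.5526000261306763, -0.22609999775886536], [0.5623999834060669, -0.15109999477863312], [0.44830000400543213, -0.13619999587535858]]
plane [ 0.21045076 -0.03873255 -0.07661253]
scene g 523 px 265.1 344.5 med [0.6604 0.1109 0.0675] lo [0.643  0.0938 0.058 ] hi [0.675  0.1253 0.0702]
top centre ((0.6583354473114014, 0.10853930562734604), 0.018062690272927284) 0.06774774384019588
scene r 424 px 174.8 264.4 med [ 0.6809 -0.0895  0.0674] lo [ 0.6637 -0.1083  0.0566] hi [ 0.6962 -0.0768  0.0702]
top centre ((0.6794914603233337, -0.09336915612220764), 0.018386373296380043) 0.06796163745850625
0.1 [0.22194028 0.50284491 0.30315124] 0.0726
[[-9.148e-01  4.039e-01 -9.000e-04]
 [ 4.039e-01  9.148e-01 -1.400e-03]
 [ 3.000e-04 -1.600e-03 -1.000e+00]]
```

Both views agree to within a few mm:
- Yellow toe point: about (0.533, -0.183), 0.044 high. The plane slope of 0.216 rad matches the text.
- Green cap: (0.658, 0.107), 0.0685 high and 36 mm across, which also matches.

I'll close the fingers and go above the yellow toe.

play_rows:
  moves:
    - [0, -0.562, -0.502, 0.104, 0, 0, 0]
    - [0, -0.562, -0.502, 0.104, 0, 0, 0]
    - [0, -0.562, -0.502, 0.104, 0, 0, 0]
    - [0, -0.562, -0.502, 0.104, 0, 0, 0]
    - [0, -0.562, -0.502, 0.104, 0, 0, 0]
    - [0, -0.562, -0.502, 0.104, 0, 0, 0]
    - [0, -0.562, -0.502, 0.104, 0, 0, 0]
    - [0, -0.562, -0.502, 0.104, 0, 0, 0]
    - [0, -0.562, -0.502, 0.104, 0, 0, 0]
    - [0, -0.562, -0.502, 0.104, 0, 0, 0]
    - [0, -0.562, -0.502, 0.104, 0, 0, 0]
    - [0, -0.562, -0.502, 0.104, 0, 0, 0]
    - [0, -0.562, -0.502, 0.104, 0, 0, 0]
    - [0, -0.562, -0.502, 0.104, 0, 0, 0]
    - [0, -0.562, -0.502, 0.104, 0, 0, 0]
    - [0, -0.562, -0.502, 0.104, 0, 0, 0]
    - [0, -0.562, -0.502, 0.104, 0, 0, 0]
    - [0, -0.562, -0.502, 0.104, 0, 0, 0]
    - [0, -0.562, -0.502, 0.104, 0, 0, 0]
    - [0, -0.562, -0.502, 0.104, 0, 0, 0]

```text
time_s: 1.77
tool_pos: [0.5341, -0.1863, 0.1986]
ee_rot: [-0.654, -3.072, 0.0]
force: [0.4, 0.6, -0.7]
grip_width: 0.0003
finger_force: 0.0
```

play_rows:
  moves:
    - [0, 0, 0, 0.035, 0, 0, 0]
    - [0, 0, 0, 0.065, 0, 0, 0]
    - [0, 0, 0, 0.075, 0, 0, 0]
    - [0, 0, 0, 0.08, 0, 0, 0]
    - [0, 0, 0, 0.083, 0, 0, 0]
    - [0, 0, 0, 0.086, 0, 0, 0]
    - [0, 0, 0, 0.089, 0, 0, 0]
    - [0, 0, 0, 0.092, 0, 0, 0]
    - [0, 0, 0, 0.092, 0, 0, 0]
    - [0, 0, 0, 0.092, 0, 0, 0]

```text
time_s: 2.6
tool_pos: [0.5342, -0.1825, 0.1101]
ee_rot: [0.647, 3.072, 0.0]
force: [-3.1, 4.9, 7.5]
grip_width: 0.0002
finger_force: 4.0
```

play_rows:
  moves:
    - [0, 0, 0, 0.003, 0, 0, 0]
    - [0, 0, 0, 0.006, 0, 0, 0]
    - [0, 0, 0, 0.008, 0, 0, 0]
    - [0, 0, 0, 0.01, 0, 0, 0]
    - [0, 0, 0, 0.012, 0, 0, 0]
    - [0, 0, 0, 0.012, 0, 0, 0]
    - [0, 0, 0, 0.012, 0, 0, 0]

```text
time_s: 3.18
tool_pos: [0.5351, -0.1826, 0.1008]
ee_rot: [0.647, 3.069, -0.001]
force: [-6.3, 7.2, 24.1]
grip_width: -0.0001
finger_force: 12.6
```

At 24 N against the 13 N spring, it is on the stop. I'll hold for about a second, then lift.

play_rows:
  moves:
    - [0, 0, 0, 0.001, 0, 0, 0]
    - [0, 0, 0, 0.001, 0, 0, 0]
    - [0, 0, 0, 0.001, 0, 0, 0]
    - [0, 0, 0, 0.001, 0, 0, 0]
    - [0, 0, 0, 0.001, 0, 0, 0]
    - [0, 0, 0, 0.001, 0, 0, 0]
    - [0, 0, 0, 0.001, 0, 0, 0]
    - [0, 0, 0, 0.001, 0, 0, 0]
    - [0, 0, 0, 0.001, 0, 0, 0]
    - [0, 0, 0, 0.001, 0, 0, 0]
    - [0, 0, 0, 0.001, 0, 0, 0]
    - [0, 0, 0, 0.001, 0, 0, 0]

```text
time_s: 4.18
tool_pos: [0.5351, -0.1826, 0.1007]
ee_rot: [0.646, 3.069, -0.001]
force: [-7.8, 7.7, 31.8]
grip_width: -0.0002
finger_force: 15.9
```

Run:
```python
from h import *
p,d=r.camera("scene"); cv2.imwrite("pics/press.png",cv2.resize(p[120:300,150:350],None,fx=3,fy=3))
```

```text
(no output)
```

View pics/press.png

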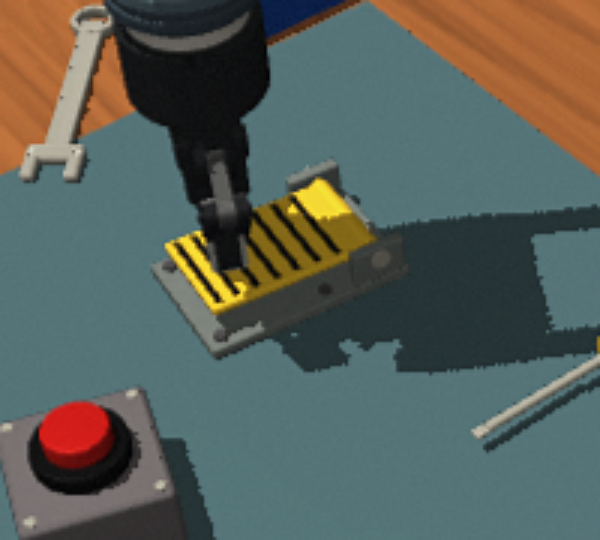

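The picture shows the yellow tread lying flat on its base, with the fingertips near the toe at about (230,255) in the crop. Next I'll lift.

play_rows:
  moves:
    - [0, 0, 0, -0.01, 0, 0, 0]
    - [0, 0, 0, -0.02, 0, 0, 0]
    - [0, 0, 0, -0.04, 0, 0, 0]
    - [0, 0, 0, -0.075, 0, 0, 0]
    - [0, 0, 0, -0.105, 0, 0, 0]
    - [0, 0, 0, -0.105, 0, 0, 0]
    - [0, 0, 0, -0.105, 0, 0, 0]

```text
time_s: 4.82
tool_pos: [0.5354, -0.1839, 0.2038]
ee_rot: [0.646, 3.066, -0.004]
force: [-0.1, -0.1, -0.9]
grip_width: -0.0002
finger_force: 0.0
```

```bash
python3 - <<'E'
from h import *
p,d=r.camera("scene"); cv2.imwrite("pics/scene0.png",p); np.save("scene_d.npy",d)
s=r.sense(); R=cv2.Rodrigues(s['ee_rot'])[0]; print(s['tool_pos'],R.T@(np.array([.658,.107,.16])-s['tool_pos']), (R.T@np.array([0,0,-1])).round(4))
E
python3 m.py | sed -n '/^scene y/,/plane/p'
```

```text
[ 0.53431154 -0.18331784  0.20181498] [0.00421938 0.31556341 0.04163784] [4.5e-03 5.0e-04 1.0e+00]
scene y 1275 px 239.8 197.5 med [ 0.5082 -0.1775  0.0372] lo [ 0.455  -0.2132  0.0251] hi [ 0.5577 -0.146   0.0488]
((0.5004013776779175, -0.17949500679969788), (0.07492687553167343, 0.11560127884149551), 83.55316925048828) [[0.43880000710487366, -0.2101999968290329], [0.553600013256073, -0.2231999933719635], [0.5619999766349792, -0.14880000054836273], [0.4472000002861023, -0.13580000400543213]]
plane [ 0.21232761 -0.03950841 -0.0777501 ]
```

The tread is back at its rest height, with the same plane as before. Next I'll go above the green button.

play_rows:
  moves:
    - [0, 0.004, 0.316, 0.0, 0, 0, 0]
    - [0, 0.004, 0.316, 0.0, 0, 0, 0]
    - [0, 0.004, 0.316, 0.0, 0, 0, 0]
    - [0, 0.004, 0.316, 0.0, 0, 0, 0]
    - [0, 0.004, 0.316, 0.0, 0, 0, 0]
    - [0, 0.004, 0.316, 0.0, 0, 0, 0]
    - [0, 0.004, 0.316, 0.0, 0, 0, 0]
    - [0, 0.004, 0.316, 0.0, 0, 0, 0]
    - [0, 0.004, 0.316, 0.0, 0, 0, 0]
    - [0, 0.004, 0.316, 0.0, 0, 0, 0]
    - [0, 0.004, 0.316, 0.02, 0, 0, 0]
    - [0, 0.004, 0.316, 0.04, 0, 0, 0]
    - [0, 0.004, 0.316, 0.04, 0, 0, 0]
    - [0, 0.004, 0.316, 0.04, 0, 0, 0]

```text
time_s: 6.03
tool_pos: [0.6561, 0.1061, 0.1583]
ee_rot: [-0.65, -3.069, 0.002]
force: [-0.2, 0.3, 0.2]
grip_width: 0.0001
finger_force: 0.0
```

play_rows:
  moves:
    - [0, 0, 0, 0.01, 0, 0, 0]
    - [0, 0, 0, 0.015, 0, 0, 0]
    - [0, 0, 0, 0.018, 0, 0, 0]
    - [0, 0, 0, 0.021, 0, 0, 0]
    - [0, 0, 0, 0.024, 0, 0, 0]
    - [0, 0, 0, 0.027, 0, 0, 0]
    - [0, 0, 0, 0.029, 0, 0, 0]
    - [0, 0, 0, 0.029, 0, 0, 0]
    - [0, 0, 0, 0.029, 0, 0, 0]
    - [0, 0, 0, 0.029, 0, 0, 0]

```text
time_s: 6.87
tool_pos: [0.6575, 0.1073, 0.1335]
ee_rot: [0.648, 3.073, -0.001]
force: [-7.4, -2.8, 15.6]
grip_width: -0.0003
finger_force: 7.7
```

At 15.6 N against the 6 N spring, with the tip at 0.061, the button is fully in. I'll hold briefly, then release.

play_rows:
  moves:
    - [0, 0, 0, 0.001, 0, 0, 0]
    - [0, 0, 0, 0.001, 0, 0, 0]
    - [0, 0, 0, 0.001, 0, 0, 0]
    - [0, 0, 0, 0.001, 0, 0, 0]
    - [0, 0, 0, -0.01, 0, 0, 0]
    - [0, 0, 0, -0.03, 0, 0, 0]
    - [0, 0, 0, -0.06, 0, 0, 0]
    - [0, 0, 0, -0.1, 0, 0, 0]
    - [0, 0, 0, -0.13, 0, 0, 0]
    - [0, 0, 0, -0.13, 0, 0, 0]
    - [0, 0, 0, -0.13, 0, 0, 0]
    - [0, 0, 0, -0.13, 0, 0, 0]

```text
time_s: 7.87
tool_pos: [0.6572, 0.1078, 0.2604]
ee_rot: [-0.648, -3.074, -0.0]
force: [-0.7, 0.9, -0.3]
grip_width: -0.0002
finger_force: 0.0
```

```bash
python3 - <<'E'
from h import *
p,d=r.camera("scene"); cv2.imwrite("pics/scene0.png",p); np.save("scene_d.npy",d)
s=r.sense(); print(s['tool_pos'],s['force'])
E
python3 m.py | sed -n '/^scene/,$p'
```

```text
[0.65682762 0.10780074 0.25936975] [-0.08330007  0.7243176   1.523791  ]
scene y 16 px 206.4 194.3 med [ 0.5545 -0.2092  0.0491] lo [ 0.5506 -0.2164  0.0457] hi [0.6935 0.0997 0.3509]
((0.6217079162597656, -0.058339208364486694), (0.3472593128681183, 0.002973034977912903), 65.91993713378906) [[0.5494999885559082, -0.21629999577999115], [0.5522000193595886, -0.2175000011920929], [0.6938999891281128, 0.09960000216960907], [0.6912000179290771, 0.10080000013113022]]
plane [ 1.79711007  0.15459667 -0.91363806]
scene g 558 px 265.5 344.9 med [0.6599 0.112  0.0674] lo [0.6428 0.0937 0.0566] hi [0.675  0.1258 0.0699]
top centre ((0.6579977869987488, 0.1091272160410881), 0.018035782501101494) 0.06778343426816891
scene r 434 px 174.8 264.5 med [ 0.6811 -0.0892  0.0672] lo [ 0.6637 -0.1083  0.0561] hi [ 0.6963 -0.0766  0.0697]
top centre ((0.6800104379653931, -0.09294350445270538), 0.01863846927881241) 0.06770139831363653
```

View pics/scene0.png

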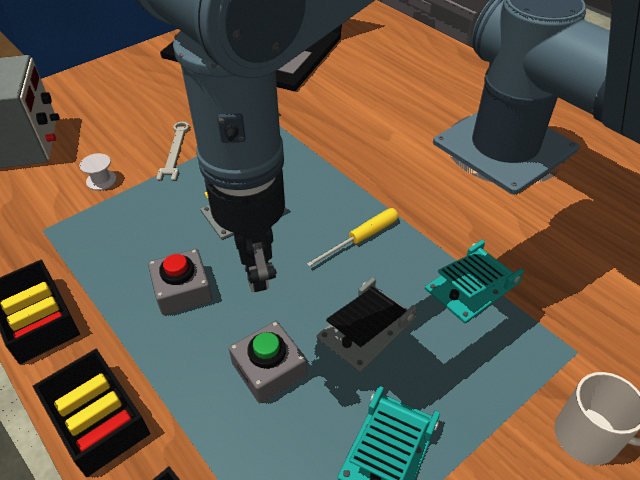

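The green button at (266,345) is back up at its starting height and red at (176,265) is untouched. The black tread at (368,315) is up and the gripper is clear of everything. The arm hides the yellow tread here, but it was measured at rest after its release, so I'm handing in.

```bash
python3 -c "
from bench import r
print(r.job_done())"
```

```text
the job is handed in; nothing more can be done
None
```

The job is handed in, with no verdict shown yet: the yellow tread was pressed to its stop, held for about a second and sprang back up, then the green button was pressed fully in and released, and the black switch and red button were not touched.

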